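Roll a pack of skate wheels onto the display stripe

TASK

The cream pack of four skate wheels lies on the felt-topped display riser: pressing on its top with the fingertips, roll it along the riser until it comes to rest centred over the navy stripe and lying along it. Roll it from above only, in as many strokes as you like: do not lift or pinch it, slide it along, or shove it low down from behind. Leave the toggle, jar, skate tool and truck as they are.

Things in the scene. Friction and masses are not known exactly. Their poses are not given: they have to be found in the camera images.
- wheels_center (a point): Centre of the pack: four cream skate wheels end to end, one solid cylinder 54 mm in diameter and 136 mm long, 0.28 kg, loose on the riser. The point's x axis is the cylinder's axis; its y and z turn as it rolls (z is up at the start). On the riser the centre is 57 mm and the top 84 mm above the counter.
- wheels: The same pack and point, and how it moves: it rolls freely at right angles to its axis; let go at 0.1 m/s it stops within 20 mm, let go at rest it stays. A flat fingertip pressed on its top (5 to 10 N) and moved level rolls it without slip, the pack going half as far as the finger, so it takes several strokes of about 20 mm of pack travel.
- stripe: Navy stripe on the felt, the target: 200 mm long (its x axis), 24 mm wide (its y axis), flat (0.8 mm, no obstacle). Origin at its centre, 30 mm above the counter. The pack starts 90 to 140 mm away along the stripe's +y or -y, its axis within about 0.05 rad of the stripe's.
- riser: Display riser, fixed: white slab with a grey-green felt top, 260 mm (its x axis) by 360 mm (its y axis), 30 mm high. Origin at the centre of its underside. The wheels are rolled along its y axis; nothing bounds them at the ends.
- toggle (a joint): Small chrome toggle that locks the riser, on the felt-free margin at the middle of the riser's far (+x) edge, its tip 62 mm above the counter. 0 rad = locked (as it starts), up to 0.86 when flipped. To be left alone.
- toggle_tip (a point): Tip of the chrome toggle, a 9 mm ball.
- nut_jar_center (a point): Centre of the brass jar of axle nuts with a dark lid, 60 mm in diameter, 75 mm high, loose on the counter to the left (+y) of the riser. To be left alone.
- skate_tool_center (a point): Centre of the silver T-shaped pocket skate tool, 104 x 62 x 14 mm, lying loose on the counter beyond the riser. To be left alone.
- truck_center (a point): Centre of the navy skateboard truck, 190 mm wide over its axle and 56 mm high, standing loose on the black turntable (260 mm in diameter, top 21 mm above the counter, turns easily) to the right (-y) of the riser. To be left alone.
Not all that is in view belongs to the job. What is meant by the wheels is not green or red, and is the smaller of those in its own colour.

How it is judged:
By the outcome, as a careful person would: the job done as asked, in the order asked, and still so for the second after the job is handed in, with the robot touching nothing.
It also fails if it takes over 51 s, if anything falls off the work surface, if the arm or the gripper's body presses on something with over 40 N, if the wrist force passes 120 N, or if a joint passes its speed limit or range.

ROBOT

A 6-joint arm with a two-finger parallel gripper is mounted at the origin on the work surface. World frame = base frame: x ahead of the robot, y to its left, z up, the work surface at z = 0. Lengths are in m, angles in rad, forces in N, time in s.
With the tool pointing down it reaches from about 0.25 to 0.8 m from the base axis. Payload 8.5 kg.
Tool frame: the origin (TCP) lies midway between the tips of the shut fingers; the grasp point (between the pads) lies 19 mm behind it (bot.grasp_offset is the distance from the TCP to the grasp point, in m); z points along the fingers, y is the line along which they close (so a half turn about z gives the same grasp; the last joint's range is limited). The gripper opens to 85 mm and grips with 20 to 120 N. Pads are 22 mm wide; open, the fingers measure 114 mm over their backs; the gripper's body (76 mm by 85 mm) begins 54 mm behind the grasp point. The pads swing forward as they close: fully open they stand 13 mm farther back than shut.
Start: joints at [-1.241, 0.238, -0.013, 1.319, 0, 1.571], TCP at [0.17, -0.497, 0.231] pointing down, gripper open.
Joint ranges: [-2.66, 2.66], [-1.03, 1.9], [-1.14, 1.46], [-1.82, 2.27], [-1.45, 1.34], [-3.14, 3.14]. Speed limits (rad/s): [2.22, 2.22, 2.79, 3.14, 3.14, 3.14].

INTERFACE

Orientations are given as a unit quaternion [w, x, y, z].
In Python, from bench import bot gives the robot as it stands. The module is installed in compiled form; this text tells all that it offers.
- The arm moves only by the tool apply_moves, never from a script. Its arguments are lists of equal length, an entry for each row: "claw": the finger opening in m, from 0 to 0.0854; "linear": the shift along the tool's x, y, z in m, a list of three; "spin": the turn about the tool's z in degrees. In form: {"claw": [claw, ...], "linear": [[dx, dy, dz], ...], "spin": [spin, ...]}. A call has 1 to 10 rows; each row shifts and turns the commanded pose from where the row before left it, along the tool's axes as they then stand; what a row does not reach is not made up. A row lasts 1/8 s, in which the tool goes at most 62.5 mm and 10.7 degrees, less where a joint would pass 70% of its speed; a pose out of reach is approached as far as the arm can. A call is refused whole if a number of a shift passes 0.0625 or a number of a turn 10.7, either way. A call with a gripper value outside its range is refused whole. The fingers move at their own pace and stop on an object; "force" is the grip in N (left out, the last holds). Time passes only in rows, so rows that do not move let the fingers close. It gives the time, the measured TCP pose, the force, the opening and the grip force at its end, in the units of the state.
- bot.get_state(): the state, without advancing time (a new reading comes with each control period).
- bot.read_camera(name): name is "scene" or "top"; returns a dict with "color" (400x640x3 uint8, blue, green, red), "vfov" (degrees; the focal length in pixels is half the picture's height over the tangent of half this angle, whatever the lens; pixels are square), "cx", "cy" (the principal point, pixels), "distortion" ([k1, k2, p1, p2, k3] as OpenCV has them; the pictures are not rectified), "R" (3x3) and "t" (3): a world point X has camera coordinates R X + t. Camera axes: x right, y down, z forward; pixel columns grow to the right and rows downward; lengths in m; the calibration is good to about 2 mm. A picture is of the moment at which its call begins. There is no depth.
- bot.close_job(): hands the job in; it is judged then, once.
The state is a dict: "t": time; "qpos": joint angles; "qvel": joint speeds; "joint_efforts": joint torques, N m; "eef_pos": TCP position; "tool_rot": TCP orientation; "contact_force": force on the tool from outside, world axes, zero at the start; "moment": the same for the moment, N m; "finger_gap": opening from 0.0 (shut) to 1.0 (fully open); "gripper_force": force on a finger pad.
Only numpy, scipy, OpenCV 4.12 (cv2) and the standard library are available. Lean on these libraries where they do the work, as an engineer would, in place of code of your own. Each camera call takes 0.05 s, during which the arm holds its last target. There are 200 camera calls.

## Working session

There is one attempt and no reset: what is moved stays moved. The work goes in short steps, Python scripts to look and compute and a tool call to move; the robot and the scene stay as the last step left them, time stands still between calls to the robot, and variables do not carry over. Pictures are saved under pics/ and viewed, at most 10 in all, crops included, and the job is handed in when it is done.

Besides the shell and the picture viewer there is one more tool, called after "Request:" as a command line: name --pt "numbers of a row" for each row, then --argument value for the rest. apply_moves: Moves the arm, as the interface text tells. Its arguments: {"type":"object","properties":{"claw":{"type":"array"},"linear":{"type":"array"},"spin":{"type":"array"},"force":{"type":"number"}},"required":["claw","linear","spin"]}

```bash
mkdir -p pics; cat > h.py <<'E'
import numpy as np, cv2
from bench import bot
def cam(n,save=None):
    c=bot.read_camera(n)
    h=c["color"].shape[0]; f=h/2/np.tan(np.radians(c["vfov"])/2)
    c["K"]=np.array([[f,0,c["cx"]],[0,f,c["cy"]],[0,0,1.]]); c["D"]=np.array(c["distortion"],float)
    c["R"]=np.array(c["R"]);c["t"]=np.array(c["t"])
    if save: cv2.imwrite("pics/"+save,c["color"])
    return c
def onplane(c,uv,z):
    p=cv2.undistortPoints(np.array(uv,float).reshape(-1,1,2),c["K"],c["D"]).reshape(-1,2)
    d=np.c_[p,np.ones(len(p))]@c["R"]; o=-c["R"].T@c["t"]
    return o+d*((z-o[2])/d[:,2])[:,None]
def proj(c,X):
    return cv2.projectPoints(np.array(X,float).reshape(-1,3),cv2.Rodrigues(c["R"])[0],c["t"],c["K"],c["D"])[0].reshape(-1,2)
E
python3 - <<'E'
from h import *
a=cam("scene","s0.png");b=cam("top","t0.png")
for c in(a,b): print(-c["R"].T@c["t"],c["K"][0,0],c["R"][2])
print(bot.get_state())
E
```

```text
[1.13187678 0.68093596 0.85536621] 470.8477455471826 [-0.49741973 -0.58132226 -0.64392394]
[ 0.41880964 -0.04012054  1.02053103] 365.29906928810294 [ 0.12897174  0.00701396 -0.99162346]
{'t': 0.1, 'qpos': array([-1.24100658e+00,  2.38725176e-01, -1.41877955e-02,  1.31922644e+00,
        3.06491992e-05,  1.57077036e+00]), 'qvel': array([-0.00077581, -0.00044119,  0.00388552, -0.00011786, -0.00035305,
       -0.00016132]), 'joint_efforts': array([-5.54594026e-04, -5.39721859e+01,  3.46996379e+01,  1.34437197e-02,
       -9.79717470e-05,  1.67017606e-05]), 'eef_pos': array([ 0.16989911, -0.49633114,  0.23073268]), 'tool_rot': array([-6.64949293e-04,  9.86433265e-01,  1.64161391e-01, -9.51072743e-05]), 'contact_force': array([0.22011045, 1.17879118, 0.5572396 ]), 'moment': array([-0.00610642,  0.00887576, -0.00858691]), 'gripper_force': 0.0, 'finger_gap': 1.0011186624991741}
```

View pics/s0.png

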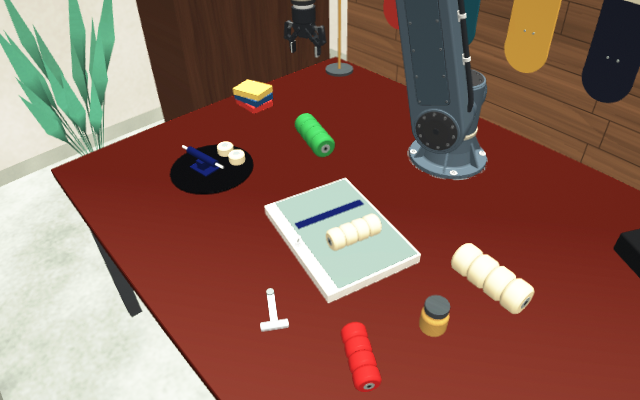

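View pics/t0.png

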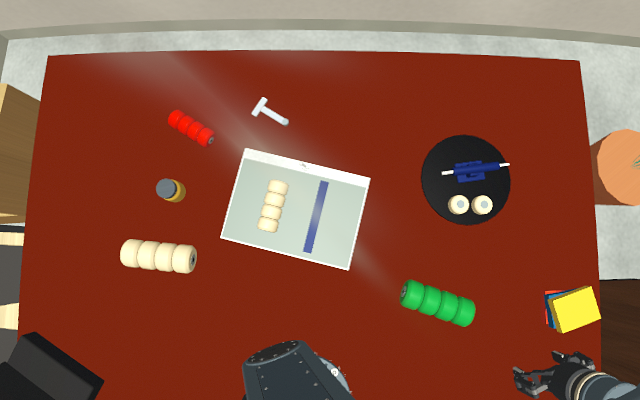

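The scene and top views show the cream pack on the riser at top pixel (272,206) and the navy stripe at (316,217). The larger cream pack at (158,256) is a decoy. Next I measure both.

```bash
cat >> h.py <<'E'
def blob(m,near):
    n,l,s,ce=cv2.connectedComponentsWithStats(m.astype(np.uint8))
    k=1+np.argmin([np.hypot(*(ce[i]-near))+(1e4 if s[i,4]<60 else 0) for i in range(1,n)])
    return l==k
def axis(P):
    P=P[:,:2];m=P.mean(0);u=np.linalg.svd(P-m,full_matrices=False)[2][0]
    if u[0]<0:u=-u
    r=(P-m)@np.c_[u,[-u[1],u[0]]]
    mid=(r.max(0)+r.min(0))/2
    return m+mid[0]*u+mid[1]*np.array([-u[1],u[0]]),np.arctan2(u[1],u[0]),np.ptp(r,axis=0)
def pts(m):
    v,u=np.nonzero(m);return np.c_[u,v]
def cream(c):
    h=cv2.cvtColor(c["color"],cv2.COLOR_BGR2HSV);return (h[...,0]>8)&(h[...,0]<32)&(h[...,1]>25)&(h[...,2]>110)
def navy(c):
    h=cv2.cvtColor(c["color"],cv2.COLOR_BGR2HSV);return (h[...,0]>105)&(h[...,0]<130)&(h[...,1]>110)
E
python3 - <<'E'
from h import *
for n,pw,ps in(("top",(272,206),(316,217)),("scene",(355,231),(330,214))):
    c=cam(n)
    print(n,"stripe",axis(onplane(c,pts(blob(navy(c),ps)),.0308)))
    w=blob(cream(c),pw);print("wheels",w.sum(),axis(onplane(c,pts(w),.057)))
    if n=="top": print("riser tilt cam pos",proj(c,[[.5,0,.03]]))
E
```

```text
top stripe (array([ 0.42775832, -0.00706292]), np.float64(-0.21741996557248328), array([0.05998931, 0.01948689]))
wheels 966 (array([0.51978553, 0.09168569]), np.float64(-0.23023193847612572), array([0.13892538, 0.05507007]))
riser tilt cam pos [[307.37036791 213.83518524]]
scene stripe (array([ 0.49451238, -0.02300625]), np.float64(-0.23191566506180225), array([0.1965429, 0.0218014]))
wheels 479 (array([0.51754377, 0.09062023]), np.float64(-0.30167830064604445), array([0.15261536, 0.07873356]))
```

The stripe is at (0.4945, -0.023) with angle -0.232 rad. The pack is at (0.520, 0.092), so it needs about 117 mm of roll along the stripe's -y. Moving above the pack now.

Request:
apply_moves --claw '[0, 0, 0, 0, 0, 0, 0, 0, 0, 0]' --pt "0.0376 -0.0322 0" --pt "0.0376 -0.0322 0" --pt "0.0376 -0.0322 0" --pt "0.0376 -0.0322 0" --pt "0.0376 -0.0322 0" --pt "0.0376 -0.0322 0" --pt "0.0376 -0.0322 0" --pt "0.0376 -0.0322 0" --pt "0.0376 -0.0322 0" --pt "0.0376 -0.0322 0" --spin '[0, 0, 0, 0, 0, 0, 0, 0, 0, 0]'

```text
t: 1.45
eef_pos: [0.4221, -0.0687, 0.2314]
tool_rot: [0.0, 0.986, 0.164, 0.0]
contact_force: [0.6, -1.4, -0.4]
finger_gap: -0.0
gripper_force: 0.0
```

Request:
apply_moves --claw '[0, 0, 0, 0, 0, 0, 0, 0, 0, 0]' --pt "0.0376 -0.0322 0" --pt "0.0376 -0.0322 0" --pt "0.0376 -0.0322 0" --pt "0.0376 -0.0322 0" --pt "0 0 0.02" --pt "0 0 0.02" --pt "0 0 0.02" --pt "0 0 0.02" --pt "0 0 0.02" --pt "0 0 0" --spin '[0, 0, 0, 0, -9.63, -9.63, -9.63, -9.63, -9.63, -9.63]'

```text
t: 2.7
eef_pos: [0.5209, 0.1001, 0.1296]
tool_rot: [-0.001, 0.783, 0.622, -0.001]
contact_force: [0.1, 0.2, 0.1]
finger_gap: -0.003
gripper_force: 0.0
```

```bash
cat >> h.py <<'E'
def where():
    from scipy.spatial.transform import Rotation as Ro
    s=bot.get_state();q=s["tool_rot"];M=Ro.from_quat([q[1],q[2],q[3],q[0]]).as_matrix()
    th=-.232;S=np.array([.4945,-.023]);u=np.array([np.cos(th),np.sin(th)]);n=np.array([-u[1],u[0]])
    p=s["eef_pos"];d=p[:2]-S
    print("t",s["t"],"tcp",p,"in stripe u,n mm",1e3*d@u,1e3*d@n,"x ang",np.arctan2(M[1,0],M[0,0]),"F",s["contact_force"],"z ax",M[:,2])
def pack():
    th=-.232;S=np.array([.4945,-.023]);u=np.array([np.cos(th),np.sin(th)]);n=np.array([-u[1],u[0]])
    c=cam("top");g=proj(c,[[.52,.09,.057],[.4945,-.023,.057]])
    ok=np.zeros(c["color"].shape[:2],bool);ok[150:265,222:368]=1
    m=cream(c)&ok;P=onplane(c,pts(m),.057);ce,a,e=axis(P);d=ce-S
    print("pack",m.sum(),"u,n mm",1e3*d@u,1e3*d@n,"yaw",a-th,"size",e)
    return c,m
E
python3 - <<'E'
from h import *
where();c,m=pack();s=cam("scene","s1.png")
v=c["color"][140:280,210:380];cv2.imwrite("pics/t1.png",cv2.resize(v,None,fx=4,fy=4))
E
```

```text
t 2.7 tcp [0.52089768 0.10011123 0.12958015] in stripe u,n mm -2.615828752573609 125.88236171118167 x ang 1.3438219157591373 F [0.10467821 0.207725   0.12558933] z ax [-3.13235427e-03 -5.06420732e-04 -9.99994966e-01]
pack 918 u,n mm 16.933107620866544 24.559803722535683 yaw 0.1857208831716745 size [0.29487962 0.30776872]
```

View pics/t1.png

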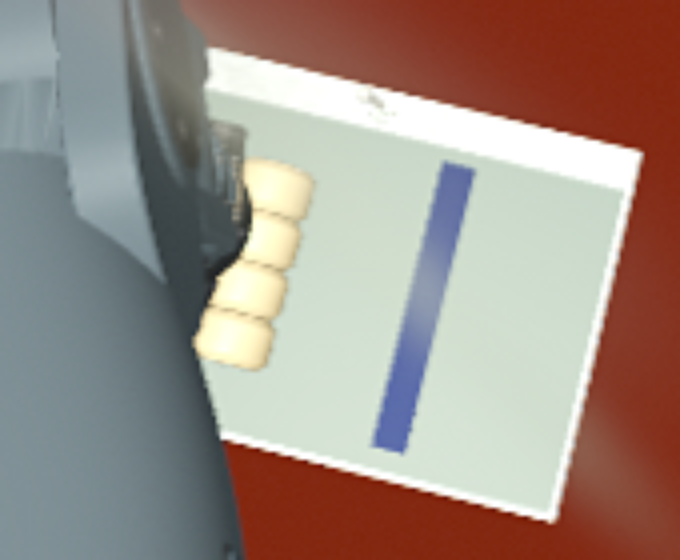

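View pics/s1.png

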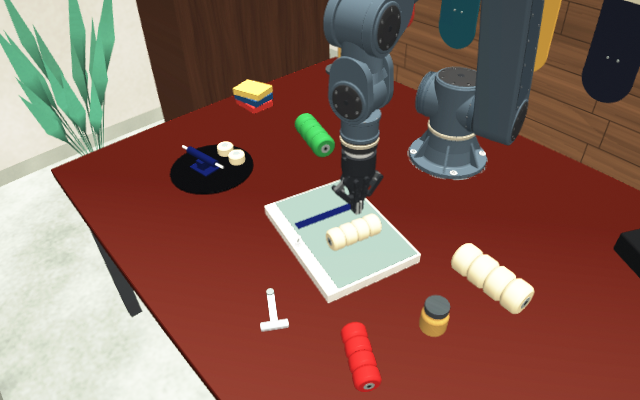

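The gripper is above the pack, slightly behind its axis on the +n side (tool x = +n). Descending to find contact.

Request:
apply_moves --claw '[0, 0, 0, 0]' --pt "0 0 0.02" --pt "0 0 0.02" --pt "0 0 0.003" --pt "0 0 0.001" --spin '[0, 0, 0, 0]'

```text
t: 3.3
eef_pos: [0.5223, 0.1004, 0.0878]
tool_rot: [0.0, 0.785, 0.62, 0.0]
contact_force: [-0.1, -0.8, 0.5]
finger_gap: 0.0
gripper_force: 0.0
```

Request:
apply_moves --claw '[0, 0]' --pt "0 0 0.001" --pt "0 0 0" --spin '[0, 0]'

```text
t: 3.55
eef_pos: [0.5223, 0.1004, 0.0868]
tool_rot: [0.0, 0.785, 0.62, 0.0]
contact_force: [-0.1, 0.6, -0.5]
finger_gap: 0.002
gripper_force: 0.0
```

Request:
apply_moves --claw '[0, 0]' --pt "0 0 0.001" --pt "0 0 0" --spin '[0, 0]'

```text
t: 3.8
eef_pos: [0.522, 0.1003, 0.0854]
tool_rot: [-0.0, 0.784, 0.62, 0.0]
contact_force: [-1.2, 0.2, -0.2]
finger_gap: -0.001
gripper_force: 0.0
```

Request:
apply_moves --claw '[0, 0]' --pt "0 0 0.001" --pt "0 0 0" --spin '[0, 0]'

```text
t: 4.05
eef_pos: [0.522, 0.1003, 0.0843]
tool_rot: [-0.0, 0.784, 0.62, -0.0]
contact_force: [-0.7, -0.2, -0.2]
finger_gap: -0.003
gripper_force: 0.0
```

Request:
apply_moves --claw '[0, 0]' --pt "0 0 0.001" --pt "0 0 0" --spin '[0, 0]'

```text
t: 4.3
eef_pos: [0.5222, 0.1005, 0.0837]
tool_rot: [-0.0, 0.784, 0.62, 0.0]
contact_force: [-0.7, 0.4, 4.1]
finger_gap: -0.003
gripper_force: 2.2
```

Contact is at about 84 mm. Pressing slightly more, then making the first stroke.

Request:
apply_moves --claw '[0, 0, 0, 0, 0, 0]' --pt "0 0 0.0007" --pt "-0.003 0 0" --pt "-0.005 0 0" --pt "-0.005 0 0" --pt "-0.005 0 0" --pt "0 0 0" --spin '[0, 0, 0, 0, 0, 0]'

```text
t: 5.05
eef_pos: [0.518, 0.0828, 0.0839]
tool_rot: [0.0, 0.784, 0.62, 0.001]
contact_force: [-4.2, 1.0, 14.3]
finger_gap: 0.004
gripper_force: 7.1
```

```bash
cat >> h.py <<'E'
def pack2(save=None):
    # scene view: rel. to a riser-height stripe frame, cylinder silhouette bias removed with first look
    th=-.232;S=np.array([.4945,-.023]);u=np.array([np.cos(th),np.sin(th)]);n=np.array([-u[1],u[0]])
    c=cam("scene",save)
    ok=np.zeros(c["color"].shape[:2],np.uint8)
    cv2.fillPoly(ok,[np.array([[265,213],[347,175],[420,258],[330,295]],np.int32)],1)
    m=cream(c)&(ok>0);ce,a,e=axis(onplane(c,pts(m),.057));d=ce-S
    print("scene pack",m.sum(),"u,n mm",1e3*d@u,1e3*d@n,"yaw",a-th,"size",e)
E
python3 - <<'E'
from h import *
where();pack2();print(bot.get_state()["gripper_force"])
E
```

```text
t 5.05 tcp [0.51798907 0.08282919 0.08385693] in stripe u,n mm -1.4729464895924111 108.39457612592038 x ang 1.3380920498875857 F [-4.18432421  0.98242765 14.33461712] z ax [ 1.13678935e-03  7.74067966e-04 -9.99999054e-01]
scene pack 729 u,n mm 16.80039335659117 93.16274916756059 yaw -0.9147973076397402 size [0.40744112 0.36126611]
7.15774230659008
```

Request:
apply_moves --claw '[0, 0, 0, 0, 0, 0, 0]' --pt "-0.003 0 -0.0005" --pt "-0.005 0 0" --pt "-0.005 0 0" --pt "-0.004 0 0" --pt "0 0 0" --pt "0 0 -0.003" --pt "0 0 -0.008" --spin '[0, 0, 0, 0, 0, 0, 0]'

```text
t: 5.98
eef_pos: [0.5137, 0.0662, 0.0941]
tool_rot: [-0.0, 0.784, 0.62, -0.0]
contact_force: [-0.0, 0.2, -0.1]
finger_gap: 0.0
gripper_force: 0.0
```

```bash
python3 - <<'E'
from h import *
where();s=cam("scene","s2.png");t=cam("top")
a=s["color"][165:305,260:430];b=t["color"][140:280,210:380]
mk=lambda c,r:cv2.cvtColor((r(c)*255).astype(np.uint8),cv2.COLOR_GRAY2BGR)
A=np.vstack([np.hstack([a,b]),np.hstack([mk(s,cream)[165:305,260:430],mk(t,cream)[140:280,210:380]])])
cv2.imwrite("pics/c2.png",cv2.resize(A,None,fx=2.1,fy=2.1))
E
```

```text
t 5.975 tcp [0.51369652 0.06622778 0.09408715] in stripe u,n mm -1.8334245070038855 91.2509794312089 x ang 1.3382110465202042 F [-0.00033679  0.24862157 -0.09789544] z ax [-8.41166834e-04 -4.57816898e-05 -9.99999645e-01]
```

View pics/c2.png

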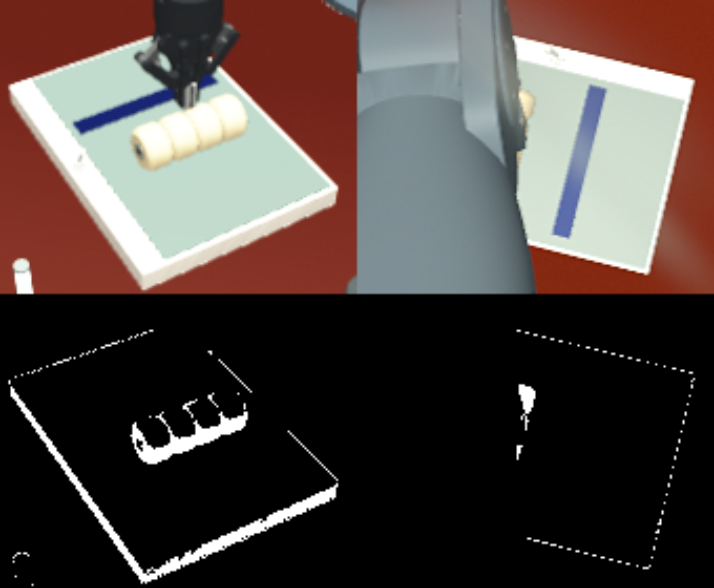

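Scene crop: the pack is clear of the navy stripe and roughly parallel to it, with the gripper just above. The top camera's view is blocked by the arm and my scene mask loses the bright tops of the wheels. I'll fix the mask and calibrate it on the first picture.

```bash
cat >> h.py <<'E'
TH=-.232;S=np.array([.4945,-.023]);U=np.array([np.cos(TH),np.sin(TH)]);N=np.array([-U[1],U[0]])
def sp(img=None):
    c=cam("scene"); im=(c["color"] if img is None else img).astype(int)
    b,g,r=im[...,0],im[...,1],im[...,2]
    m=(r>g-2)&(r>b+12)&(g>130)
    ok=np.zeros(m.shape,np.uint8);cv2.fillPoly(ok,[np.array([[278,213],[345,183],[412,254],[330,286]],np.int32)],1)
    m=m&(ok>0);n,l,s,_=cv2.connectedComponentsWithStats(m.astype(np.uint8));m=l==1+np.argmax(s[1:,4])
    P=onplane(c,pts(m),.057);d=P[:,:2]-S; q=np.c_[d@U,d@N]*1e3
    # near long edge in the image: lowest pixel per column -> line on felt-side, for yaw and position
    cols=np.nonzero(m.sum(0)>3)[0];low=np.array([[x,np.nonzero(m[:,x])[0].max()] for x in cols])
    k=len(low)//5;L=(onplane(c,low[k:-k],.045)[:,:2]-S);L=np.c_[L@U,L@N]*1e3
    f=np.polyfit(L[:,0],L[:,1],1)
    print("mask",m.sum(),"ext u",q[:,0].min(),q[:,0].max(),"n",q[:,1].min(),q[:,1].max(),"low edge n",np.polyval(f,0),"slope",f[0])
E
python3 - <<'E'
from h import *
sp(cv2.imread("pics/s0.png"));sp(cv2.imread("pics/s1.png"));sp()
E
```

```text
mask 718 ext u -84.09485607652958 73.82333766237589 n 78.95359358827993 151.32270571436572 low edge n 138.58274934544303 slope 0.007785743006096612
mask 718 ext u -84.09485607652958 73.82333766237589 n 78.95359358827993 151.32270571436572 low edge n 138.58274934544303 slope 0.007785743006096612
mask 707 ext u -83.7919988840731 73.47283570441736 n 61.069014285410006 133.79560359881282 low edge n 121.05075449134043 slope 0.008169435244465076
```

Rolling is slip-free: the pack moved 17.5 mm and its yaw is unchanged. About 99.7 mm remains, so 6 strokes of roughly 16.6 mm each.

Request:
apply_moves --claw '[0, 0, 0, 0, 0, 0, 0, 0]' --pt "0.0175 0 0" --pt "0 0 0.006" --pt "0 0 0.004" --pt "0 0 0.001" --pt "-0.003 0 0" --pt "-0.005 0 0" --pt "-0.005 0 0" --pt "-0.005 0 0" --spin '[0, 0, 0, 0, 0, 0, 0, 0]'

```text
t: 7.22
eef_pos: [0.5135, 0.0658, 0.0838]
tool_rot: [-0.0, 0.784, 0.62, 0.0]
contact_force: [-4.2, 1.3, 13.1]
finger_gap: -0.003
gripper_force: 6.5
```

Request:
apply_moves --claw '[0, 0, 0, 0, 0, 0, 0]' --pt "-0.005 0 0" --pt "-0.005 0 0" --pt "-0.004 0 0" --pt "-0.002 0 0" --pt "0 0 0" --pt "0 0 -0.003" --pt "0 0 -0.008" --spin '[0, 0, 0, 0, 0, 0, 0]'

```text
t: 8.1
eef_pos: [0.5097, 0.05, 0.0939]
tool_rot: [-0.0, 0.784, 0.62, -0.001]
contact_force: [1.2, 0.8, -0.1]
finger_gap: 0.0
gripper_force: 0.0
```

```bash
python3 -c "
from h import *
where();sp()"
```

```text
t 8.1 tcp [0.50971066 0.05004494 0.09389284] in stripe u,n mm -1.9916690989475037 74.58526195038185 x ang 1.3381082336334065 F [ 1.22026554  0.82267053 -0.14787002] z ax [-1.21101998e-03 -9.31848532e-05 -9.99999262e-01]
mask 699 ext u -85.5968014540246 73.1169216952612 n 43.26440995672091 117.2042455484131 low edge n 103.75010909051261 slope 0.0057475895932749994
```

Request:
apply_moves --claw '[0, 0, 0, 0, 0, 0, 0, 0]' --pt "0.017 0 0" --pt "0 0 0.006" --pt "0 0 0.004" --pt "0 0 0.0006" --pt "-0.003 0 0" --pt "-0.005 0 0" --pt "-0.005 0 0" --pt "-0.005 0 0" --spin '[0, 0, 0, 0, 0, 0, 0, 0]'

```text
t: 9.15
eef_pos: [0.5095, 0.0492, 0.0839]
tool_rot: [-0.0, 0.784, 0.62, 0.0]
contact_force: [-3.6, 0.7, 10.9]
finger_gap: -0.0
gripper_force: 5.2
```

Request:
apply_moves --claw '[0, 0, 0, 0, 0, 0, 0]' --pt "-0.005 0 0" --pt "-0.005 0 0" --pt "-0.004 0 0" --pt "-0.002 0 0" --pt "0 0 0" --pt "0 0 -0.003" --pt "0 0 -0.008" --spin '[0, 0, 0, 0, 0, 0, 0]'

```text
t: 10.02
eef_pos: [0.5058, 0.0335, 0.0942]
tool_rot: [-0.0, 0.784, 0.62, -0.001]
contact_force: [0.9, -0.4, 0.0]
finger_gap: -0.0
gripper_force: 0.0
```

```bash
python3 -c "
from h import *
where();sp()"
```

```text
t 10.025 tcp [0.50577253 0.03352713 0.09423908] in stripe u,n mm -2.0264455727078263 57.60451187195272 x ang 1.3381302330690927 F [ 0.91993186 -0.35261523  0.0056529 ] z ax [-1.33261613e-03 -7.58253728e-05 -9.99999109e-01]
mask 690 ext u -85.38187209284952 73.20070527400043 n 24.53583302082266 100.4637344996397 low edge n 87.19973031532066 slope 0.006249851312144066
```

Request:
apply_moves --claw '[0, 0, 0, 0, 0, 0, 0, 0]' --pt "0.017 0 0" --pt "0 0 0.006" --pt "0 0 0.004" --pt "0 0 0.0009" --pt "-0.003 0 0" --pt "-0.005 0 0" --pt "-0.005 0 0" --pt "-0.005 0 0" --spin '[0, 0, 0, 0, 0, 0, 0, 0]'

```text
t: 11.08
eef_pos: [0.5056, 0.0325, 0.0839]
tool_rot: [-0.0, 0.784, 0.62, -0.0]
contact_force: [-2.4, 0.7, 8.7]
finger_gap: 0.003
gripper_force: 4.4
```

Request:
apply_moves --claw '[0, 0, 0, 0, 0, 0, 0]' --pt "-0.005 0 0" --pt "-0.005 0 0" --pt "-0.004 0 0" --pt "-0.002 0 0" --pt "0 0 0" --pt "0 0 -0.003" --pt "0 0 -0.008" --spin '[0, 0, 0, 0, 0, 0, 0]'

```text
t: 11.95
eef_pos: [0.5019, 0.017, 0.0944]
tool_rot: [-0.0, 0.784, 0.62, -0.0]
contact_force: [0.5, -0.1, -0.6]
finger_gap: -0.0
gripper_force: 0.0
```

Request:
apply_moves --claw '[0, 0, 0, 0, 0, 0, 0, 0]' --pt "0.017 0 0" --pt "0 0 0.006" --pt "0 0 0.004" --pt "0 0 0.0009" --pt "-0.003 0 0" --pt "-0.005 0 0" --pt "-0.005 0 0" --pt "-0.005 0 0" --spin '[0, 0, 0, 0, 0, 0, 0, 0]'

```text
t: 12.95
eef_pos: [0.5017, 0.0159, 0.0839]
tool_rot: [-0.0, 0.784, 0.62, -0.0]
contact_force: [-3.5, 1.0, 7.7]
finger_gap: 0.002
gripper_force: 3.7
```

Request:
apply_moves --claw '[0, 0, 0, 0, 0, 0, 0]' --pt "-0.005 0 0" --pt "-0.005 0 0" --pt "-0.004 0 0" --pt "-0.002 0 0" --pt "0 0 0" --pt "0 0 -0.003" --pt "0 0 -0.008" --spin '[0, 0, 0, 0, 0, 0, 0]'

```text
t: 13.82
eef_pos: [0.498, 0.0005, 0.0946]
tool_rot: [-0.0, 0.784, 0.62, -0.0]
contact_force: [-0.3, 0.6, 0.4]
finger_gap: -0.001
gripper_force: 0.0
```

```bash
python3 -c "
from h import *
where();sp()"
```

```text
t 13.825 tcp [4.98045598e-01 4.54928781e-04 9.45972414e-02] in stripe u,n mm -1.9422539283223064 23.641755472987935 x ang 1.3381064212897444 F [-0.28988002  0.58746489  0.41879631] z ax [-1.08991940e-03  9.57344039e-06 -9.99999406e-01]
mask 667 ext u -84.87530167281523 72.92282204555488 n -10.227345675938922 66.66815875690894 low edge n 52.54507815441369 slope 0.0038324102435449703
```

Request:
apply_moves --claw '[0, 0, 0, 0, 0, 0, 0, 0]' --pt "0.017 0 0" --pt "0 0 0.006" --pt "0 0 0.004" --pt "0 0 0.0012" --pt "-0.003 0 0" --pt "-0.005 0 0" --pt "-0.005 0 0" --pt "-0.005 0 0" --spin '[0, 0, 0, 0, 0, 0, 0, 0]'

```text
t: 14.88
eef_pos: [0.4977, -0.0006, 0.0839]
tool_rot: [-0.0, 0.784, 0.62, -0.0]
contact_force: [-2.8, 1.1, 8.5]
finger_gap: 0.001
gripper_force: 4.4
```

Request:
apply_moves --claw '[0, 0, 0, 0, 0, 0, 0]' --pt "-0.005 0 0" --pt "-0.005 0 0" --pt "-0.004 0 0" --pt "-0.002 0 0" --pt "0 0 0" --pt "0 0 -0.003" --pt "0 0 -0.008" --spin '[0, 0, 0, 0, 0, 0, 0]'

```text
t: 15.75
eef_pos: [0.4941, -0.0161, 0.0944]
tool_rot: [-0.0, 0.784, 0.62, -0.0]
contact_force: [0.5, -0.5, 1.2]
finger_gap: -0.001
gripper_force: 0.0
```

Request:
apply_moves --claw '[0, 0, 0, 0, 0, 0]' --pt "0 0 -0.03" --pt "0.05 0 -0.03" --pt "0.05 0 0" --pt "0.05 0 0" --pt "0.05 0 0" --pt "0 0 0" --spin '[0, 0, 0, 0, 0, 0]'

```text
t: 16.5
eef_pos: [0.5412, 0.1817, 0.1545]
tool_rot: [-0.0, 0.783, 0.622, 0.0]
contact_force: [-1.6, -1.0, -0.3]
finger_gap: 0.0
gripper_force: 0.0
```

```bash
python3 - <<'E'
from h import *
where();sp()
s=cam("scene","s3.png");t=cam("top","t3.png")
A=np.hstack([s["color"][165:305,260:430],t["color"][140:280,210:380]]);cv2.imwrite("pics/c3.png",cv2.resize(A,None,fx=2.3,fy=2.3,interpolation=cv2.INTER_CUBIC))
E
```

```text
t 16.5 tcp [0.54120248 0.18172047 0.15448398] in stripe u,n mm -1.6189845593627417 209.97374216512574 x ang 1.3419669487524772 F [-1.62237328 -0.95254422 -0.25111887] z ax [ 4.43084212e-04  7.18203701e-04 -9.99999644e-01]
mask 642 ext u -84.65591729999376 73.3803213790673 n -27.774453574391583 49.659032435277254 low edge n 35.53310328967689 slope -0.0009588653824133607
```

View pics/c3.png

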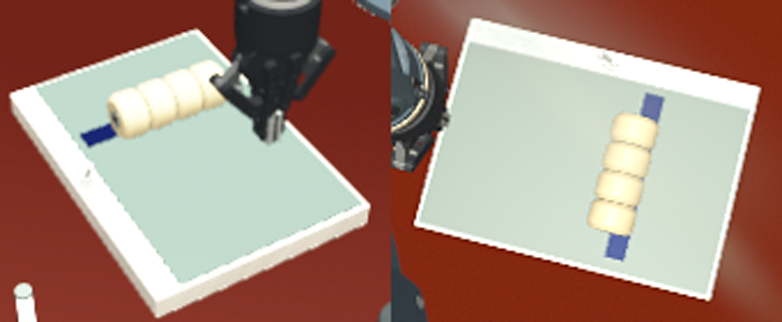

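Both views are clear now: the pack lies over the stripe, still about 15 mm to its +y side, and the top view is unobstructed. I'll measure pack and stripe in the top camera, with the stripe taken from the first image.

```bash
cat >> h.py <<'E'
def tmeas(name):
    c=cam("top");i0=cv2.imread("pics/t0.png").astype(int)
    m=blob((i0[...,0]>i0[...,2]+25),(316,217));s,sa,se=axis(onplane(c,pts(m),.0308));
    # weighted centre: mean
    sm=onplane(c,pts(m),.0308)[:,:2].mean(0)
    im=(c["color"] if name is None else cv2.imread(name)).astype(int)
    ok=np.zeros(m.shape,np.uint8);cv2.fillPoly(ok,[np.array([[247,160],[364,186],[345,264],[226,234]],np.int32)],1)
    w=(im[...,2]>im[...,0]+15)&(im[...,2]>im[...,1]-2)&(ok>0)
    w=blob(w,pts(w).mean(0));W=onplane(c,pts(w),.057);ce,a,e=axis(W);wm=W[:,:2].mean(0)
    u=np.array([np.cos(sa),np.sin(sa)]);n=np.array([-u[1],u[0]])
    print("stripe",s,sm,sa,se,"| pack",ce,wm,a,e);print("rel mid",(ce-s)@u,(ce-s)@n,"mean",(wm-sm)@u,(wm-sm)@n,"yaw",a-sa)
E
python3 -c "
from h import *
tmeas('pics/t0.png');tmeas(None)"
```

```text
stripe [ 0.49414629 -0.02217927] [ 0.4921005  -0.02182757] -0.23360884972761756 [0.19993298 0.02303819] | pack [0.51978722 0.09178172] [0.51889381 0.09196806] -0.23261014594249835 [0.13890874 0.05465466]
rel mid -0.0014363531346629804 0.11680111768557058 mean -0.00027700365968529565 0.1169070173025081 yaw 0.0009987037851192093
stripe [ 0.49414629 -0.02217927] [ 0.4921005  -0.02182757] -0.23360884972761756 [0.19993298 0.02303819] | pack [ 0.49528009 -0.00953694] [ 0.49466371 -0.00955591] -0.23885131665755735 [0.13828003 0.05354684]
rel mid -0.0018235631621574466 0.012561395939438528 mean -0.00034717633183023466 0.012531689380613208 yaw -0.005242466929939793
```

12.5 mm remains and yaw is about -0.005 rad. Final stroke: 25 mm of finger travel.

Request:
apply_moves --claw '[0, 0, 0, 0, 0, 0, 0, 0]' --pt "-0.0475 0 0" --pt "-0.0475 0 0" --pt "-0.0475 0 0" --pt "-0.0475 0 0" --pt "0 0 0.03" --pt "0 0 0.03" --pt "0 0 0.006" --pt "0 0 0.003" --spin '[0, 0, 0, 0, 0, 0, 0, 0]'

```text
t: 17.75
eef_pos: [0.4969, -0.0066, 0.086]
tool_rot: [0.0, 0.785, 0.62, 0.0]
contact_force: [0.5, 0.1, 0.7]
finger_gap: -0.001
gripper_force: 0.0
```

Request:
apply_moves --claw '[0, 0]' --pt "0 0 0.002" --pt "0 0 0" --spin '[0, 0]'

```text
t: 18.0
eef_pos: [0.4973, -0.0061, 0.0842]
tool_rot: [0.0, 0.784, 0.62, 0.0]
contact_force: [0.6, -0.3, -0.2]
finger_gap: 0.002
gripper_force: 0.0
```

```bash
python3 -c "
from h import *
where()"
```

```text
t 18.0 tcp [ 0.49726546 -0.00614708  0.08415249] in stripe u,n mm -1.183528261129929 17.037255077597496 x ang 1.338441850798073 F [ 0.63379029 -0.27129232 -0.23576706] z ax [ 1.08243137e-03  7.20023618e-05 -9.99999412e-01]
```

Request:
apply_moves --claw '[0, 0, 0, 0, 0]' --pt "0 0 -0.002" --pt "0.003 0 0" --pt "0 0 0.002" --pt "0 0 0.0013" --pt "0 0 0" --spin '[0, 0, 0, 0, 0]'

```text
t: 18.62
eef_pos: [0.498, -0.003, 0.0836]
tool_rot: [0.0, 0.784, 0.62, 0.001]
contact_force: [-3.9, 2.1, 16.6]
finger_gap: -0.0
gripper_force: 8.7
```

Request:
apply_moves --claw '[0, 0, 0, 0, 0, 0, 0, 0, 0, 0]' --pt "-0.003 0 0" --pt "-0.005 0 0" --pt "-0.005 0 0" --pt "-0.005 0 0" --pt "-0.004 0 0" --pt "-0.002 0 0" --pt "-0.001 0 0" --pt "0 0 0" --pt "0 0 0" --pt "0 0 -0.002" --spin '[0, 0, 0, 0, 0, 0, 0, 0, 0, 0]'

```text
t: 19.88
eef_pos: [0.4918, -0.0276, 0.0847]
tool_rot: [0.0, 0.784, 0.62, 0.0]
contact_force: [0.0, -0.5, 0.3]
finger_gap: -0.001
gripper_force: 0.0
```

Request:
apply_moves --claw '[0, 0, 0, 0, 0, 0, 0]' --pt "0 0 -0.01" --pt "0 0 -0.03" --pt "0.05 0 -0.03" --pt "0.05 0 0" --pt "0.05 0 0" --pt "0.05 0 0" --pt "0 0 0" --spin '[0, 0, 0, 0, 0, 0, 0]'

```text
t: 20.75
eef_pos: [0.5384, 0.1701, 0.1541]
tool_rot: [-0.0, 0.783, 0.622, 0.0]
contact_force: [-0.7, -1.5, 0.3]
finger_gap: -0.003
gripper_force: 0.0
```

```bash
python3 - <<'E'
from h import *
where();sp();tmeas(None)
t=cam("top","t4.png");cv2.imwrite("pics/c4.png",cv2.resize(t["color"][140:280,210:380],None,fx=4,fy=4,interpolation=cv2.INTER_CUBIC))
E
```

```text
t 20.75 tcp [0.53839043 0.17005213 0.15412562] in stripe u,n mm -1.6728606503916452 197.97145714601584 x ang 1.342074640257306 F [-0.68676602 -1.46926041  0.29354155] z ax [ 2.22394723e-04  6.34530715e-04 -9.99999774e-01]
mask 627 ext u -86.58899530476229 73.47647088481773 n -41.033307257002605 37.819567823689816 low edge n 23.15063809134091 slope -0.0043770793910260205
stripe [ 0.49414629 -0.02217927] [ 0.4921005  -0.02182757] -0.23360884972761756 [0.19993298 0.02303819] | pack [ 0.49211845 -0.02210968] [ 0.49138204 -0.0218916 ] -0.23610928700062792 [0.13858268 0.05393626]
rel mid -0.0019888587438223635 -0.0004017258162550483 mean -0.000684119584642039 -0.0002285994728266447 yaw -0.0025004372730103586
```

View pics/c4.png

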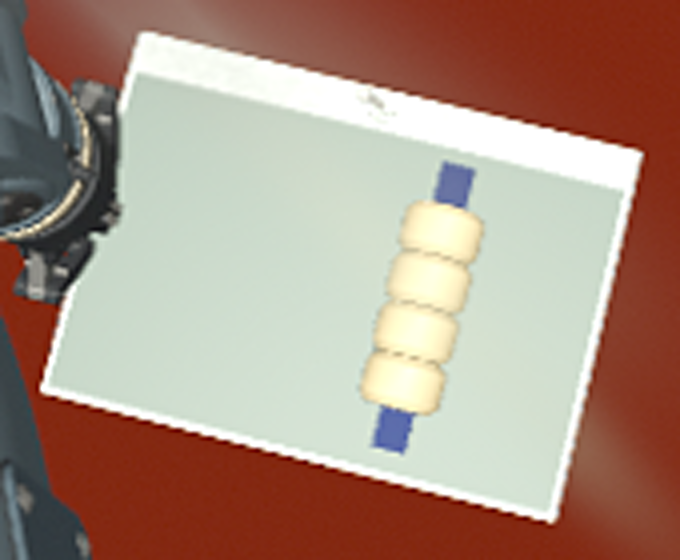

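The top view shows the pack at (425,305) in the crop, centred over the stripe and aligned with it, with both stripe ends equally exposed. The offset is about 0.3 mm and the robot is clear, so I'm handing in.

```bash
python3 -c "
from h import *
print(bot.close_job())"
```

```text
the job is handed in; nothing more can be done
None
```

I rolled the pack onto the navy stripe from above in seven strokes and handed the job in at about 21 s; it rests within 1 mm of centre across the stripe, within 2 mm along it and 0.003 rad of its line, and though I kept clear of the toggle, jar, skate tool and truck, I didn't re-measure them; fingertip force reached up to 17 N, above the suggested 5–10 N.

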